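# Index the dividing wheel by a quarter turn

### The job

The dish on the dividing wheel is finished on this side: pull the wheel's spring pin up by its T-bar and turn it into its rest notch so that it stays up by itself when you let go, then, with the pin parked, turn the wheel a quarter turn (two rim notches) anticlockwise as seen from above; its black knob is there to push it round by. Then turn the T-bar back so that the pin drops fully home in the notch and locks the wheel again. Leave the dish in the middle of the wheel and the cup, bowl and brush where they are.

Things in the scene. Friction and masses are not known exactly. Their poses are not given: they have to be found in the camera images.
- stand: Bench dividing wheel for pottery, fixed to the table: iron foot 200 mm across with an upright turning axis. Origin: on that axis, on the table; z up. Its +y axis points to the bracket: an iron post outside the rim (up to 172 mm from the axis, 44 mm wide) whose overhang, its top 140 mm high, reaches over the rim and carries the spring pin's sleeve, 115 mm from the axis
- wheel (a joint): Angle of the wheel head, rad, growing anticlockwise seen from above, no stops; 0 at the start to within 0.01. Notches meet the pin at multiples of 0.785 (play 0.02 either way); a quarter turn is 1.571. With the pin up, about 2 N at the knob moves it against a stiff greased bearing; it stops at once when no longer pushed and stays there
- pin_lift (a joint): How far the spring pin is pulled up, m. 0: home, its nose 14 mm deep in a notch. 0.014: nose resting on the rim between notches. 0.022: parked in the rest notch. Turns only above 0.026; stop at 0.034. Spring 5 N when home, 13 N at the stop. The round nose centres the notch by itself if the wheel is within 0.04 rad; else it stays on the rim until the wheel is nudged
- pin_turn (a joint): Angle of the spring pin and T-bar about the pin's upright axis, rad, growing anticlockwise seen from above. 0: bar along the stand's x axis (tangent to the wheel), cross pin over the sleeve's deep slot; only here (within 0.07) can the pin go down. 1.26 (72 degrees): over the rest notch, 4 mm deep, where it stays up when let go. Stops at -0.06 and 1.42
- t_bar (a point): Middle of the spring pin's steel T-bar, on the pin's axis: level round bar 16 mm thick, 84 mm long, along this point's x axis; 206 mm above the table when the pin is home; rises and turns with the pin. Under it a collar 14 mm thick down to 13 mm below this point, then an 11 mm stem. The sleeve's top edge, 44 mm across, is 172 mm above the table
- knob_top (a point): Centre of the top of the black turning knob, an upright round handle 22 mm thick and 46 mm tall standing on the wheel head 112 mm from the axis; top 148 mm above the table. At the start it lies at -135 degrees in the stand's frame (the -x, -y side), after the quarter turn at -45 degrees
- hub (a point): Centre of the top face of the round aluminium wheel head, on the turning axis, 102 mm above the table; turns with the wheel. The head is 260 mm across and 18 mm thick, with eight notches 20 mm wide in its rim, one every 45 degrees; the pin goes down into the notch under its sleeve
- dish: Unfired clay dish with eight petals, 154 mm across, 34 mm tall, standing loose on the middle of the wheel head. Origin: centre of its underside; z up
- cup: White cup standing near the wheel, 72 mm across, 78 mm tall. Origin: centre of its underside
- bowl: Dark glazed bowl standing near the wheel, 110 mm across, 50 mm tall. Origin: centre of its underside
- brush: Flat brush lying near the wheel, 190 mm long, wooden handle. Origin: centre of its underside, length along its x
There are look-alikes about, which are no part of the job. Of the things like the dish, leave any that is blue or pink; of the rest the larger one is meant.

How it is judged:
By the outcome, as a careful person would: the job done as asked, in the order asked, and still so for the second after the job is handed in, with the robot touching nothing.
It also fails if it takes over 72 s, if anything falls off the work surface, if the arm or the gripper's body presses on something with over 40 N, if the wrist force passes 120 N, or if a joint passes its speed limit or range.

### The arm

A 7-joint arm with a two-finger parallel gripper is mounted at the origin on the work surface. World frame = base frame: x ahead of the robot, y to its left, z up, the work surface at z = 0. Lengths are in m, angles in rad, forces in N, time in s.
With the tool pointing down it reaches from about 0.425 to 0.925 m from the base axis. Payload 6.8 kg.
Tool frame: the origin (TCP) lies midway between the tips of the shut fingers; the grasp point (between the pads) lies r.grasp_offset behind it (r.grasp_offset is the distance from the TCP to the grasp point, in m); z points along the fingers, y is the direction in which the jaws open and shut (so a half turn about z gives the same grasp; the last joint's range is limited). The gripper opens to 85 mm and grips with 20 to 120 N. Pads are 22 mm wide; open, the fingers measure 114 mm over their backs; the gripper's body (76 mm by 85 mm) begins 54 mm behind the grasp point. The pads swing forward as they close: fully open they stand 13 mm farther back than shut.
Start: joints at [1.18, 0.477, 0.022, 1.555, -0.011, 1.109, -0.083], TCP at [0.188, -0.648, 0.231] pointing down, gripper open.
Joint ranges: [-2.96, 2.96], [-0.34, 2.1], [-1.41, 1.46], [0.24, 2.44], [-1.37, 4.51], [0.17, 1.92], [-2.96, 2.96]. Speed limits (rad/s): [2.39, 2.39, 3.14, 3.14, 3.14, 3.14, 3.14].

### API

Orientations are given as a rotation vector (axis times angle).
In Python, from bench import r gives the robot as it stands. The module is installed in compiled form; this text tells all that it offers.
- The arm moves only by the tool send_rows, never from a script. Its argument "moves" is one flat list of numbers, 4 for each row, row after row: the shift along the tool's x, y, z in mm, then the turn about the tool's z in degrees. A call has 1 to 8 rows; each row is the pose to reach, as a shift and turn from the pose commanded when the call began, along the tool's axes at that moment; what a row does not reach only later rows make up. A row lasts 1/8 s, in which the tool goes at most 62.5 mm and 10.7 degrees, less where a joint would pass 70% of its speed; a pose out of reach is approached as far as the arm can. A call with a gripper value outside its range is refused whole. "hand" is the closure, from 0 (fully open) to 1 (shut), set as the call begins (left out, the last holds). The fingers move at their own pace and stop on an object; "newtons" is the grip in N (left out, the last holds). Time passes only in rows, so rows that repeat a pose let the fingers close. It gives the time, the measured TCP pose, the force and the opening at its end, in the units of the state.
- r.get_obs(): the state, without advancing time (a new reading comes with each control period).
- r.grab_frame(name): name is "scene" or "side" or "wrist"; returns a dict with "img" (420x560x3 uint8, red, green, blue), "mtx" (3x3 intrinsics, pixels), "world_to_cam" (4x4, takes a point from world to camera coordinates). Camera axes: x right, y up, looking along -z (the intrinsics and any distortion apply to the point x, -y, -z); pixel columns grow to the right and rows downward; lengths in m; the calibration is good to about 2 mm. The wrist camera is an equidistant fisheye: a pixel r from the principal point sees the ray r / f radians off the axis. A picture is of the moment at which its call begins. There is no depth.
- r.hand_in(): hands the job in, once; it reports no verdict.
The state is a dict: "clock": time; "joints": joint angles; "qvel": joint speeds; "tau": joint torques, N m; "tcp_pos": TCP position; "orientation": TCP orientation; "contact_force": force on the tool from outside, world axes, zero at the start; "moment": the same for the moment, N m; "grip_width": finger opening in m.
Only numpy, scipy, OpenCV 4.12 (cv2) and the standard library are available. Lean on these libraries where they do the work, as an engineer would, in place of code of your own. Each camera call takes 0.05 s, during which the arm holds its last target.

## Working session

There is one attempt and no reset: what is moved stays moved. The work goes in short steps, Python scripts to look and compute and a tool call to move; the robot and the scene stay as the last step left them, time stands still between calls to the robot, and variables do not carry over. Pictures are saved under pics/ and viewed, and the job is handed in when it is done.

Besides the shell and the picture viewer there is one more tool, called as name(argument=value, ...) on one line, values as JSON. send_rows: Moves the arm, as the interface text tells. Its arguments: {"type":"object","properties":{"moves":{"type":"array"},"hand":{"type":"number"},"newtons":{"type":"number"}},"required":["moves"]}

```bash
mkdir -p pics
python3 - <<'E'
from bench import r
import cv2
print(r.get_obs(), r.grasp_offset)
for n in ["scene","side","wrist"]:
    f=r.grab_frame(n); cv2.imwrite(f"pics/{n}0.png",f["img"][:,:,::-1]); print(n,f["mtx"].tolist(),f["world_to_cam"].round(4).tolist(),[k for k in f])
E
```

```text
{'clock': 0.0, 'joints': array([ 1.17989964,  0.47778869,  0.02234287,  1.55647205, -0.01149732,
        1.10930321, -0.08311363]), 'qvel': array([-6.61545943e-04,  9.24386234e-04,  5.31913077e-05, -3.79711171e-04,
        3.00450841e-04, -5.62997668e-04,  1.31418144e-04]), 'tau': array([-1.29568275e-05, -5.96452260e+01,  1.60773542e+00, -2.81203043e+01,
        1.24886743e-02,  9.21315135e-03, -1.44599341e-05]), 'tcp_pos': array([ 0.18816689, -0.64761322,  0.23032474]), 'orientation': array([-3.10845632e+00, -4.42493227e-01,  6.25604195e-04]), 'contact_force': array([-0.08514674, -0.24729348, -0.27804205]), 'moment': array([ 0.01190897, -0.01136145, -0.02362038]), 'grip_width': 0.08552704369981046} 0.0187
scene [[545.2571970780733, 0.0, 280.97588008858946], [0.0, 545.2571970780733, 209.87836496023513], [0.0, 0.0, 1.0]] [[-0.4178, 0.9085, -0.0022, 0.2258], [-0.5891, -0.269, 0.7619, 0.2466], [0.6917, 0.3196, 0.6476, -1.6976], [0.0, 0.0, 0.0, 1.0]] ['img', 'mtx', 'world_to_cam']
side [[517.3941704752973, 0.0, 288.58363223748665], [0.0, 517.3941704752973, 203.08653394837768], [0.0, 0.0, 1.0]] [[0.9896, -0.1425, 0.0196, -0.5998], [0.0881, 0.7078, 0.7009, -0.1967], [-0.1138, -0.6919, 0.713, -1.2309], [0.0, 0.0, 0.0, 1.0]] ['img', 'mtx', 'world_to_cam']
wrist [[325.19226210127806, 0.0, 274.42445395161064], [0.0, 325.19226210127806, 212.09873589289097], [0.0, 0.0, 1.0]] [[0.2794, -0.9602, -0.0016, -0.6734], [0.9098, 0.2653, -0.3192, 0.0402], [0.3069, 0.0878, 0.9477, -0.3805], [0.0, 0.0, 0.0, 1.0]] ['img', 'mtx', 'world_to_cam']
```

View pics/scene0.png

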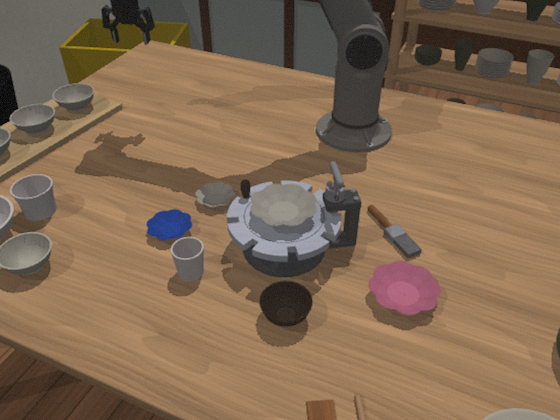

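View pics/side0.png

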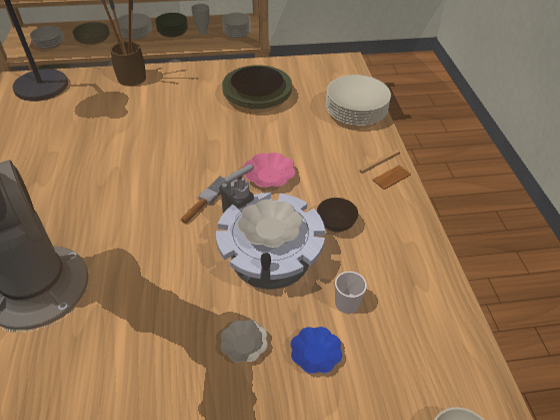

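View pics/wrist0.png

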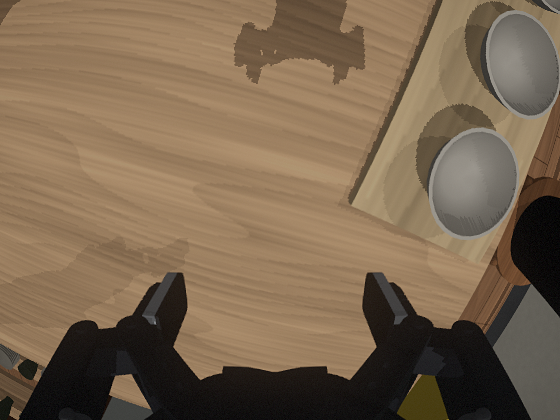

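Run:
```python
import cv2,numpy as np
a=cv2.imread("pics/scene0.png")[140:300,180:380]; b=cv2.imread("pics/side0.png")[130:290,170:370]
cv2.imwrite("pics/zs.png",cv2.resize(a,None,fx=4,fy=3.75,interpolation=cv2.INTER_CUBIC)[:600])
cv2.imwrite("pics/zd.png",cv2.resize(b,None,fx=4,fy=3.75,interpolation=cv2.INTER_CUBIC)[:600])
```

```text
(no output)
```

View pics/zs.png

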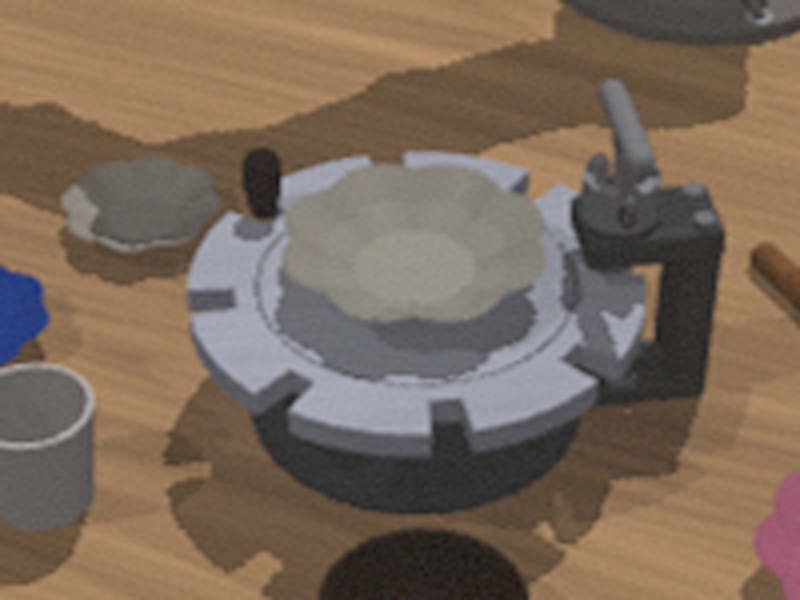

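View pics/zd.png

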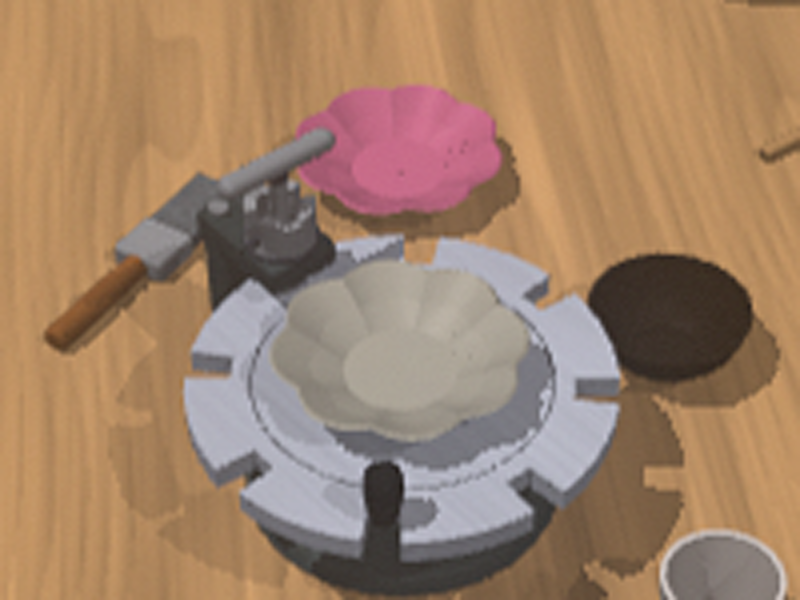

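```bash
cat > h.py <<'E'
import numpy as np,cv2
from scipy.optimize import least_squares
from bench import r
def ray(f,uv):
    M=f["mtx"];T=f["world_to_cam"];R=T[:3,:3];c=-R.T@T[:3,3]
    uv=np.atleast_2d(np.array(uv,float))
    d=np.c_[(uv[:,0]-M[0,2])/M[0,0],-(uv[:,1]-M[1,2])/M[1,1],-np.ones(len(uv))]@R
    return c,d
def onz(f,uv,z):
    c,d=ray(f,uv); return (c+d*((z-c[2])/d[:,2])[:,None])[:,:2]
def pix(f,P):
    P=np.atleast_2d(P);M=f["mtx"];T=f["world_to_cam"];q=P@T[:3,:3].T+T[:3,3]
    return np.c_[M[0,0]*q[:,0]/-q[:,2]+M[0,2],-M[1,1]*q[:,1]/-q[:,2]+M[1,2]]
def fr(n): return r.grab_frame(n)
E
python3 - <<'E'
from h import *
s=fr("scene");d=fr("side")
for f,n,box in((s,"scene",(225,175,345,265)),(d,"side",(212,185,330,285))):
    im=f["img"].astype(int); m=((im[:,:,2]>im[:,:,0]+4)&(im[:,:,2]>120)).astype(np.uint8)
    k=np.zeros_like(m);k[box[1]:box[3],box[0]:box[2]]=1;m*=k
    ys,xs=np.nonzero(m); P=onz(f,np.c_[xs,ys],.102)
    c=np.median(P,0)
    for it in range(4):
        # outer points: max radius by angle
        v=P-c;a=np.arctan2(v[:,1],v[:,0]);R=np.hypot(*v.T)
        b=np.floor(a/np.radians(3)); o=[]
        for q in np.unique(b):
            i=np.nonzero(b==q)[0];o.append(P[i[np.argmax(R[i])]])
        o=np.array(o)
        sol=least_squares(lambda p:np.hypot(*(o-p).T)-.130,c,loss="soft_l1",f_scale=.002);c=sol.x
    print(n,"hub",c,np.median(abs(sol.fun)),len(o))
sb=onz(s,[(340.8,184.8),(333,164.5)],.206);db=onz(d,[(251.2,167.3),(226.5,179)],.206)
for b in(sb,db): print("tbar",b.round(4).tolist(),b.mean(0),np.linalg.norm(b[0]-b[1]),np.degrees(np.arctan2(*(b[0]-b[1])[::-1])))
print("knob",onz(s,[(245.5,181.9)],.148),onz(d,[(265.7,255.3)],.148))
E
```

```text
scene hub [0.56305935 0.0169779 ] 0.002010450930853905 116
side hub [0.56163562 0.01342465] 0.0016393966329286275 114
tbar [[0.5329, 0.1362], [0.4708, 0.0954]] [0.50188835 0.11575568] 0.07429005192441747 33.31819152945057
tbar [[0.5305, 0.1285], [0.4698, 0.0946]] [0.50015623 0.11156486] 0.06949231294396319 29.14500769397571
knob [[ 0.54137023 -0.08915503]] [[ 0.53935152 -0.09548464]]
```

```bash
cat >> h.py <<'E'
from scipy.spatial.transform import Rotation as Ro
def wrap(a): return (a+180)%360-180
def state():
    o=r.get_obs();R=Ro.from_rotvec(o["orientation"]).as_matrix()
    return o,R,np.degrees(np.arctan2(R[1,0],R[0,0]))
def plan(p,yaw=None):
    o,R,y=state()
    s=R.T@(np.array(p)-o["tcp_pos"])*1000
    print("t",o["clock"].__round__(2),"tcp",o["tcp_pos"].round(4),"yaw",round(y,2),"tilt",np.degrees(np.arccos(-R[2,2])).round(2),"j",o["joints"].round(2),"F",o["contact_force"].round(1),"w",round(o["grip_width"],4))
    print(" shift",s.round(1),"turn",None if yaw is None else round(-wrap(yaw-y),1))
HUB=np.array([.5623,.015]);YAW=32.
E
python3 - <<'E'
from h import *
plan([.42,-.30,.31],32)
E
```

```text
t 0.25 tcp [ 0.1883 -0.6479  0.2308] yaw 16.21 tilt 0.05 j [ 1.18  0.48  0.02  1.56 -0.01  1.11 -0.08] F [-0.2 -0.  -1. ] w 0.0854
 shift [ 319.6 -269.5  -79. ] turn -15.8
```

send_rows(moves=[40,-34,-20,-2,80,-68,-40,-4,120,-101,-60,-6,160,-135,-79,-8,200,-168,-79,-10,240,-202,-79,-12,280,-236,-79,-14,320,-270,-79,-16], hand=0, newtons=70)

```text
clock: 1.25
tcp_pos: [0.421, -0.2981, 0.3105]
orientation: [3.018, 0.873, 0.0]
contact_force: [0.8, -0.2, 0.0]
grip_width: 0.0852
```

Run:
```python
from h import *
plan([.501,.1135,.30],32)
```

```text
t 1.25 tcp [ 0.421  -0.2981  0.3105] yaw 32.26 tilt 0.03 j [ 0.71  0.16 -0.24  1.82  0.04  1.17 -0.55] F [ 0.8 -0.2  0. ] w 0.0852
 shift [ 287.4 -305.4   10.3] turn 0.3
```

send_rows(moves=[36,-38,0,0,72,-76,0,0,108,-114,0,0,144,-153,0,0,180,-191,0,0,216,-229,0,0,252,-267,5,0,287,-305,10,0])

```text
clock: 2.25
tcp_pos: [0.5008, 0.1129, 0.3004]
orientation: [3.018, 0.87, 0.001]
contact_force: [0.4, -0.1, -0.4]
grip_width: 0.0852
```

Run:
```python
from h import *
plan([.501,.1135,.30],32)
for n in ["scene","side","wrist"]:
    f=fr(n); cv2.imwrite(f"pics/{n}1.png",f["img"][:,:,::-1]); print(f["world_to_cam"].round(4).tolist())
```

```text
t 2.25 tcp [0.5008 0.1129 0.3004] yaw 32.18 tilt 0.04 j [ 0.17  0.2  -0.59  1.82  0.12  1.16 -1.46] F [ 0.4 -0.1 -0.4] w 0.0852
 shift [ 0.5 -0.4  0.4] turn 0.2
[[-0.4178, 0.9085, -0.0022, 0.2258], [-0.5891, -0.269, 0.7619, 0.2466], [0.6917, 0.3196, 0.6476, -1.6976], [0.0, 0.0, 0.0, 1.0]]
[[0.9896, -0.1425, 0.0196, -0.5998], [0.0881, 0.7078, 0.7009, -0.1967], [-0.1138, -0.6919, 0.713, -1.2309], [0.0, 0.0, 0.0, 1.0]]
[[0.5407, -0.8412, -0.0029, -0.1701], [0.7972, 0.5135, -0.3176, -0.3979], [0.2686, 0.1694, 0.9482, -0.6002], [0.0, 0.0, 0.0, 1.0]]
```

View pics/wrist1.png

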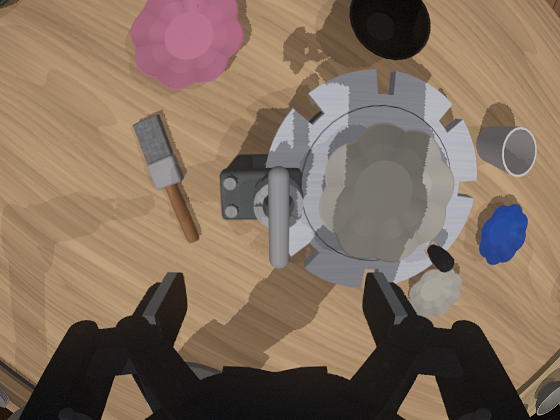

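View pics/side1.png

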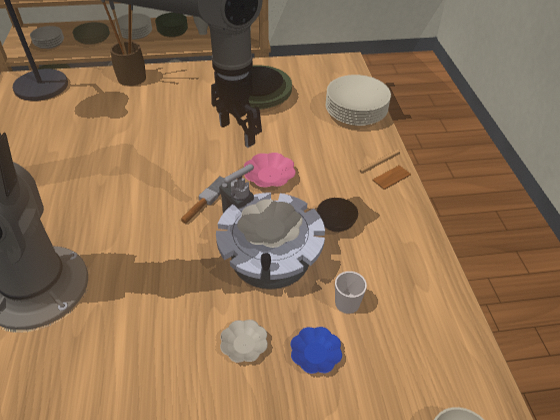

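```bash
cat >> h.py <<'E'
def onzw(f,uv,z):
    M=f["mtx"];T=f["world_to_cam"];R=T[:3,:3];c=-R.T@T[:3,3]
    uv=np.atleast_2d(np.array(uv,float));dx=uv[:,0]-M[0,2];dy=uv[:,1]-M[1,2];rr=np.hypot(dx,dy)+1e-9
    t=rr/M[0,0]; d=np.c_[dx/rr*np.sin(t),-dy/rr*np.sin(t),-np.cos(t)]@R
    return (c+d*((z-c[2])/d[:,2])[:,None])[:,:2]
E
python3 - <<'E'
from h import *
w=cv2.imread("pics/wrist1.png");f=fr("wrist")
cv2.imwrite("pics/zw.png",cv2.resize(w[150:290,200:340],None,fx=4,fy=4,interpolation=cv2.INTER_CUBIC))
b=onzw(f,[(279.5,172),(279,263)],.206)
print(b,b.mean(0),np.linalg.norm(b[0]-b[1]),np.degrees(np.arctan2(*(b[0]-b[1])[::-1])))
b=onzw(f,[(279.2,167.5),(279,268)],.206); print(np.linalg.norm(b[0]-b[1]),b.mean(0))
print(onzw(f,[(440,256)],.148))
E
```

```text
[[0.53200589 0.13075405]
 [0.46871871 0.09037891]] [0.5003623  0.11056648] 0.07506943329925034 32.53653309154854
0.08311969841456038 [0.49977421 0.11031326]
[[ 0.54265462 -0.07557477]]
```

View pics/zw.png

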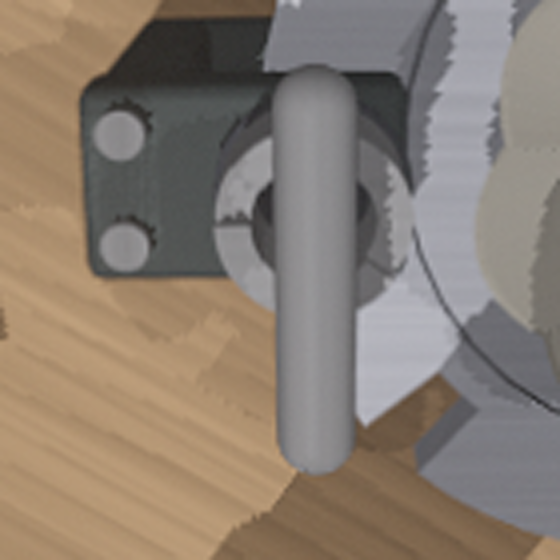

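```bash
sed -i 's/^HUB.*/HUB=np.array([.5616,.0144]);YAW=32.4;PIN=np.array([.500,.1115])/' h.py
python3 - <<'E'
from h import *
plan([*PIN,.186],32.4)
E
```

```text
t 2.45 tcp [0.5004 0.1121 0.3   ] yaw 32.34 tilt 0.04 j [ 0.17  0.2  -0.59  1.82  0.12  1.16 -1.46] F [ 0.7 -0.3  0.2] w 0.0851
 shift [ -0.5   0.3 114. ] turn -0.1
```

send_rows(moves=[0,0,35,0,0,0,70,0,0,0,95,0,0,0,108,0,0,0,114,0,0,0,114,0])

```text
clock: 3.2
tcp_pos: [0.501, 0.1111, 0.1867]
orientation: [3.018, 0.87, 0.001]
contact_force: [-0.5, 0.8, 0.9]
grip_width: 0.0856
```

Run:
```python
from h import *
plan([*PIN,.186],32.4)
f=fr("wrist"); cv2.imwrite(f"pics/wrist2.png",f["img"][:,:,::-1])
f=fr("side"); cv2.imwrite(f"pics/side2.png",f["img"][:,:,::-1])
```

```text
t 3.2 tcp [0.501  0.1111 0.1867] yaw 32.17 tilt 0.04 j [ 0.14  0.32 -0.57  1.95  0.21  0.93 -1.54] F [-0.5  0.8  0.9] w 0.0856
 shift [-0.6 -0.9  0.7] turn -0.2
```

View pics/wrist2.png

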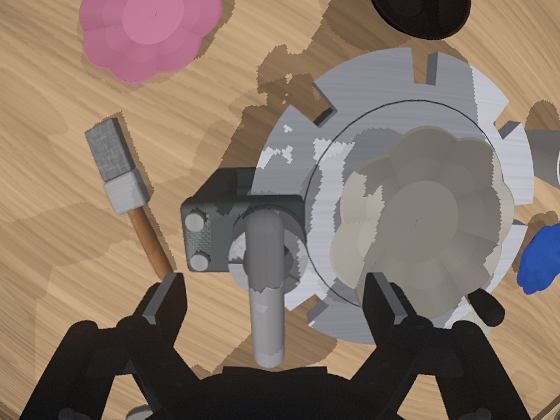

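Run:
```python
from h import *
f=fr("wrist");o,R,y=state()
def pw(P):
    P=np.atleast_2d(P);T=f["world_to_cam"];M=f["mtx"];q=P@T[:3,:3].T+T[:3,3];t=np.arctan2(np.hypot(q[:,0],q[:,1]),-q[:,2]);ph=np.arctan2(-q[:,1],q[:,0]);return np.c_[M[0,2]+M[0,0]*t*np.cos(ph),M[1,2]+M[1,1]*t*np.sin(ph)]
g=o["tcp_pos"]-R[:,2]*.0187
print(pw([g,o["tcp_pos"],g+R[:,1]*.0425,g-R[:,1]*.0425,g+R[:,0]*.042,g-R[:,0]*.042]).round(1))
b=onzw(f,[(265,215),(270,358)],.206);print(b.mean(0),np.degrees(np.arctan2(*(b[0]-b[1])[::-1])))
b=onzw(f,[(264,207),(270,367)],.206);print(b.mean(0),np.linalg.norm(b[0]-b[1]),R.T[:2,:2]@(b.mean(0)-o["tcp_pos"][:2]))
```

```text
[[274.9 300.5]
 [274.8 279.8]
 [366.3 298.2]
 [183.4 298.2]
 [275.  212.6]
 [274.8 365.1]]
[0.50143944 0.11544792] 33.330706635202894
[0.49986133 0.11470244] 0.08769963214560876 [ 0.00051255 -0.00344574]
```

send_rows(moves=[0,-3,0,-0.5,0,-3,0,-0.5])

```text
clock: 3.6
tcp_pos: [0.499, 0.1143, 0.1866]
orientation: [3.014, 0.886, 0.001]
contact_force: [-0.3, 0.2, -0.1]
grip_width: 0.0854
```

send_rows(moves=[0,0,0,0,0,0,0,0,0,0,0,0,0,0,0,0,0,0,0,0,0,0,0,0], hand=1, newtons=70)

```text
clock: 4.35
tcp_pos: [0.499, 0.1141, 0.1865]
orientation: [-3.014, -0.885, -0.0]
contact_force: [-1.0, 0.8, 3.3]
grip_width: 0.0141
```

Run:
```python
from h import *
plan([*PIN,.186],32.4)
f=fr("wrist"); cv2.imwrite(f"pics/wrist3.png",f["img"][:,:,::-1])
```

```text
t 4.35 tcp [0.499  0.1141 0.1865] yaw 32.71 tilt 0.0 j [ 0.13  0.32 -0.57  1.96  0.21  0.93 -1.54] F [-1.   0.8  3.3] w 0.0141
 shift [-0.5  2.7  0.5] turn 0.3
```

View pics/wrist3.png

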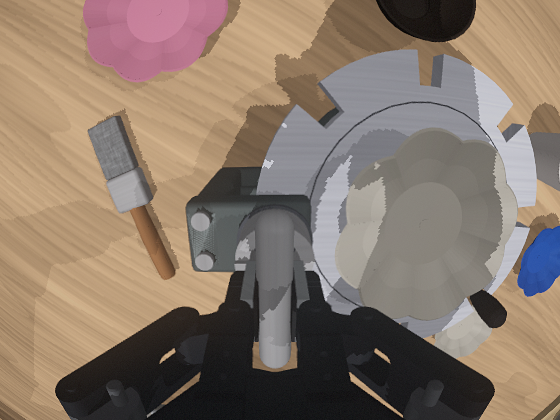

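send_rows(moves=[0,0,-2,0,0,0,-4,0,0,0,-6,0,0,0,-8,0,0,0,-8,0])

```text
clock: 5.03
tcp_pos: [0.4989, 0.114, 0.1943]
orientation: [-3.014, -0.884, 0.0]
contact_force: [1.8, 2.8, -7.7]
grip_width: 0.0139
```

Run:
```python
from h import *
plan([*PIN,.186],32.4)
f=fr("side"); cv2.imwrite(f"pics/side4.png",cv2.resize(f["img"][80:240,170:330,::-1],None,fx=3.7,fy=3.7))
```

```text
t 5.03 tcp [0.4989 0.114  0.1943] yaw 32.71 tilt 0.02 j [ 0.14  0.31 -0.57  1.95  0.2   0.94 -1.54] F [ 1.8  2.8 -7.7] w 0.0139
 shift [-0.4  2.7  8.3] turn 0.3
```

View pics/side4.png

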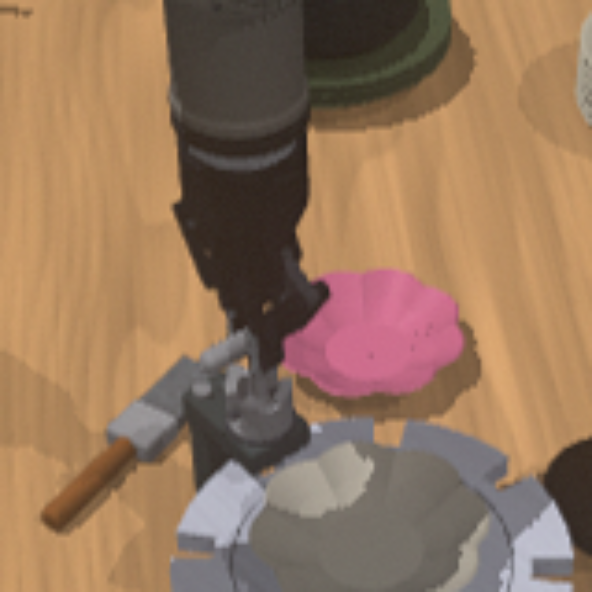

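send_rows(moves=[0,0,-4,0,0,0,-8,0,0,0,-12,0,0,0,-16,0,0,0,-19,0,0,0,-22,0,0,0,-22,0])

```text
clock: 5.95
tcp_pos: [0.4988, 0.1139, 0.2163]
orientation: [-3.014, -0.884, 0.001]
contact_force: [1.6, 4.0, -14.2]
grip_width: 0.014
```

Run:
```python
from h import *
plan([*PIN,.186],32.4)
f=fr("wrist"); cv2.imwrite(f"pics/wrist5.png",f["img"][:,:,::-1])
```

```text
t 5.95 tcp [0.4988 0.1139 0.2163] yaw 32.7 tilt 0.03 j [ 0.15  0.28 -0.58  1.93  0.18  0.99 -1.52] F [  1.6   4.  -14.2] w 0.014
 shift [-0.3  2.7 30.3] turn 0.3
```

View pics/wrist5.png

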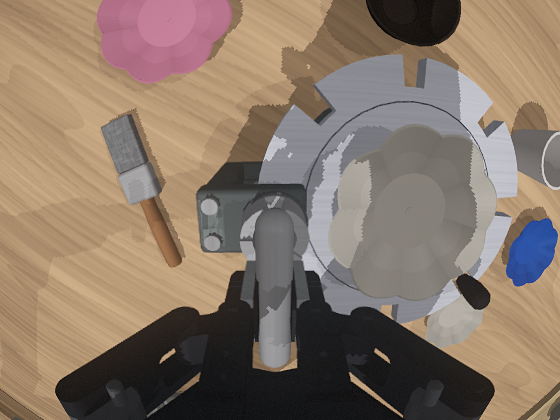

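send_rows(moves=[0,0,0,-6,0,0,0,-12,0,0,0,-18,0,0,0,-24,0,0,0,-30,0,0,0,-36,0,0,0,-36,0,0,0,-36])

```text
clock: 7.0
tcp_pos: [0.4988, 0.1139, 0.2161]
orientation: [-2.595, -1.77, 0.001]
contact_force: [1.1, 4.3, -15.4]
grip_width: 0.0137
```

Run:
```python
from h import *
plan([*PIN,.186],32.4)
print(r.get_obs()["moment"])
f=fr("wrist"); cv2.imwrite(f"pics/wrist6.png",f["img"][:,:,::-1])
```

```text
t 7.0 tcp [0.4988 0.1139 0.2161] yaw 68.59 tilt 0.02 j [ 0.24  0.3  -0.69  1.92  0.22  1.   -0.93] F [  1.1   4.3 -15.4] w 0.0137
 shift [-1.8  2.  30.1] turn 36.2
[ 0.83753884 -0.30743507 -0.0042907 ]
```

View pics/wrist6.png

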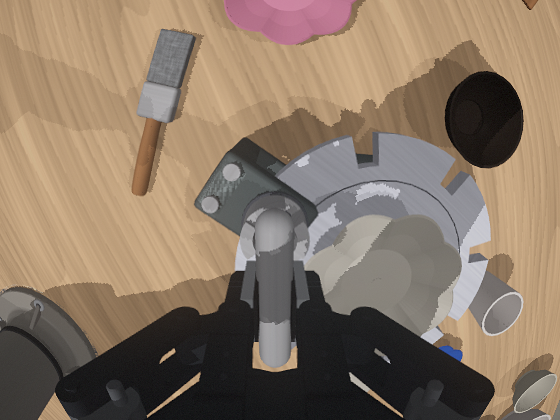

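Bar (275, 210–360) still lies along the fingers and has turned with them by 36°. Turning on.

send_rows(moves=[0,0,0,-6,0,0,0,-12,0,0,0,-18,0,0,0,-24,0,0,0,-30,0,0,0,-36,0,0,0,-36])

```text
clock: 7.92
tcp_pos: [0.4989, 0.1139, 0.2162]
orientation: [-1.921, -2.485, 0.0]
contact_force: [1.1, 4.3, -14.9]
grip_width: 0.0142
```

Run:
```python
from h import *
plan([*PIN,.186],104.7)
print(r.get_obs()["moment"])
f=fr("wrist"); cv2.imwrite(f"pics/wrist7.png",f["img"][:,:,::-1])
```

```text
t 7.92 tcp [0.4989 0.1139 0.2162] yaw 104.59 tilt 0.02 j [ 0.33  0.33 -0.81  1.92  0.28  1.01 -0.35] F [  1.1   4.3 -14.9] w 0.0142
 shift [-2.6  0.5 30.2] turn -0.1
[ 0.9601612  -0.31914668  0.00385051]
```

View pics/wrist7.png

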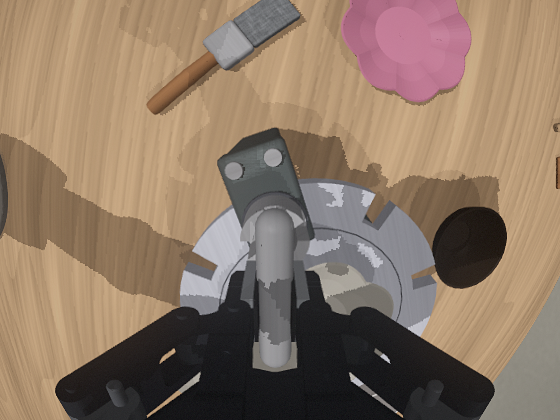

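send_rows(moves=[0,0,2,0,0,0,4,0,0,0,6,0,0,0,8,0,0,0,9,0,0,0,9,0])

```text
clock: 8.72
tcp_pos: [0.4991, 0.1139, 0.2082]
orientation: [1.919, 2.487, -0.001]
contact_force: [-4.7, 2.0, -0.8]
grip_width: 0.0141
```

send_rows(moves=[0,0,0,0,0,0,0,0,0,0,0,0,0,0,0,0,0,0,0,0,0,0,0,0], hand=0)

```text
clock: 9.48
tcp_pos: [0.4991, 0.1139, 0.2073]
orientation: [1.919, 2.487, 0.0]
contact_force: [0.1, 0.5, 0.1]
grip_width: 0.0851
```

send_rows(moves=[0,0,-25,0,0,0,-60,0,0,0,-90,0,0,0,-105,0])

```text
clock: 9.98
tcp_pos: [0.4995, 0.1142, 0.3138]
orientation: [1.918, 2.486, 0.002]
contact_force: [-0.7, 0.4, -1.9]
grip_width: 0.085
```

Run:
```python
from h import *
plan([*PIN,.186],104.7)
f=fr("wrist"); cv2.imwrite(f"pics/wrist8.png",f["img"][:,:,::-1])
f=fr("side"); cv2.imwrite(f"pics/side8.png",cv2.resize(f["img"][130:290,170:370,::-1],None,fx=3.7,fy=3.7))
```

```text
t 9.97 tcp [0.4995 0.1142 0.3138] yaw 104.7 tilt 0.12 j [ 0.38  0.22 -0.84  1.79  0.18  1.2  -0.25] F [-0.7  0.4 -1.9] w 0.085
 shift [ -2.7  -0.5 127.8] turn 0.0
```

View pics/wrist8.png

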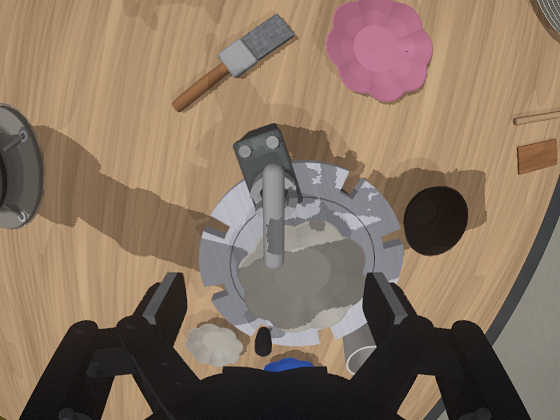

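View pics/side8.png

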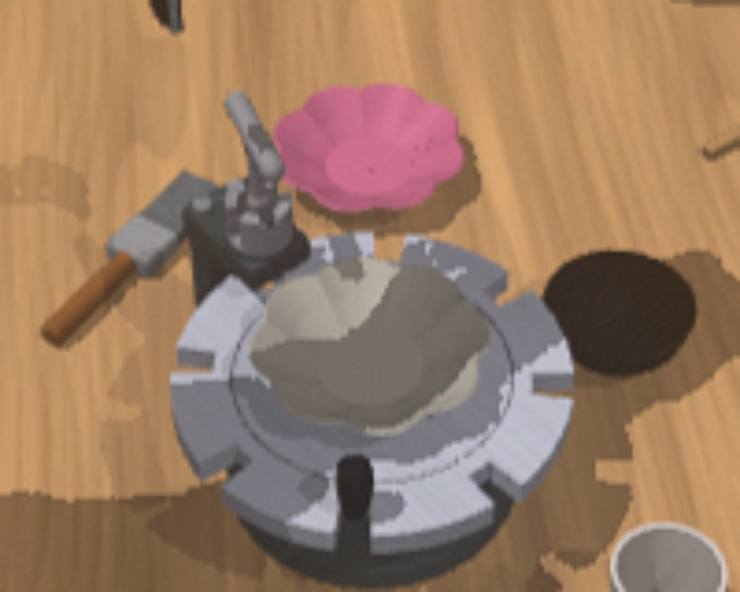

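Run:
```python
from h import *
plan([.538,-.094,.25],77.4)
```

```text
t 10.07 tcp [0.4997 0.1142 0.3134] yaw 104.69 tilt 0.14 j [ 0.38  0.22 -0.84  1.79  0.18  1.2  -0.26] F [ 0.4  0.6 -0.7] w 0.0852
 shift [-211.1  -15.9   63.5] turn 27.3
```

send_rows(moves=[-40,-3,0,5,-80,-6,0,10,-120,-9,10,15,-160,-12,30,20,-190,-14,50,25,-211,-16,63,27,-211,-16,63,27])

```text
clock: 10.95
tcp_pos: [0.5362, -0.0954, 0.2475]
orientation: [-2.446, -1.967, 0.003]
contact_force: [-0.1, 0.3, 0.4]
grip_width: 0.0854
```

Run:
```python
from h import *
plan([.538,-.094,.25],77.4)
f=fr("wrist"); cv2.imwrite(f"pics/wrist9.png",f["img"][:,:,::-1])
im=f["img"];print(im[240:330:6,276].tolist())
```

```text
t 10.95 tcp [ 0.5362 -0.0954  0.2475] yaw 77.62 tilt 0.19 j [ 0.58  0.31 -0.64  1.81  0.21  1.08 -0.34] F [-0.1  0.3  0.4] w 0.0854
 shift [ 1.8  1.5 -2.5] turn 0.2
[[110, 89, 67], [116, 93, 72], [103, 82, 63], [157, 152, 142], [162, 157, 148], [161, 156, 146], [164, 158, 149], [167, 161, 152], [158, 152, 144], [157, 152, 142], [160, 155, 146], [166, 137, 105], [165, 136, 104], [169, 139, 107], [173, 144, 110]]
```

View pics/wrist9.png

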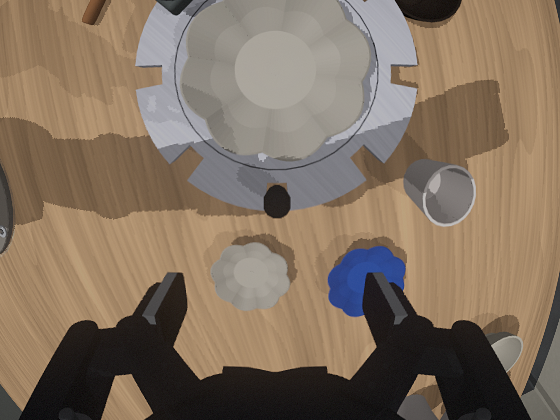

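Run:
```python
from h import *
f=fr("wrist");im=f["img"].astype(int);m=(im.sum(2)<90);m[:175]=0;m[230:]=0;m[:,:250]=0;m[:,305:]=0
ys,xs=np.nonzero(m);print(xs.min(),xs.max(),ys.min(),ys.max())
e=[(xs.min(),0),(xs.max(),0)]
print(onzw(f,[(277.3,204)],.148), onzw(f,[(277.3,217)],.148), onzw(f,[(277.3,191)],.148))
k=onzw(f,[(277.3,204)],.148)[0]
print(k-HUB,np.linalg.norm(k-HUB),np.degrees(np.arctan2(*(k-HUB)[::-1])))
# rim fit
m=((im[:,:,2]>im[:,:,0]+4)&(im[:,:,2]>90));m[230:]=0;m[:,:130]=0;m[:,420:]=0
ys,xs=np.nonzero(m);P=onzw(f,np.c_[xs,ys],.102);c=HUB
v=P-c;a=np.floor(np.degrees(np.arctan2(v[:,1],v[:,0]))/3);R=np.hypot(*v.T)
o=np.array([P[np.nonzero(a==q)[0][np.argmax(R[a==q])]] for q in np.unique(a)])
s=least_squares(lambda p:np.hypot(*(o-p).T)-.130,c,loss="soft_l1",f_scale=.002);print("hub",s.x,np.median(abs(s.fun)),len(o))
plan([k[0],k[1],.117],77.4)
```

```text
264 288 187 218
[[ 0.54162813 -0.08603917]] [[ 0.53937942 -0.09656667]] [[ 0.54382433 -0.07576875]]
[-0.01997187 -0.10043917] 0.10240558115002334 -101.24631307097997
hub [0.56347102 0.01996374] 0.0008831751949197747 98
t 11.05 tcp [ 0.5372 -0.0927  0.2495] yaw 77.85 tilt 0.05 j [ 0.58  0.31 -0.64  1.81  0.21  1.09 -0.34] F [ 0.3  1.8 -0.3] w 0.0856
 shift [  7.4   2.9 132.5] turn 0.4
```

Run:
```python
from h import *
plan([.540,-.091,.118],77.6)
```

```text
t 11.05 tcp [ 0.5372 -0.0927  0.2495] yaw 77.85 tilt 0.05 j [ 0.58  0.31 -0.64  1.81  0.21  1.09 -0.34] F [ 0.3  1.8 -0.3] w 0.0856
 shift [  2.2   2.4 131.5] turn 0.2
```

send_rows(moves=[2,2,35,0,2,2,65,0,2,2,85,0,2,2,85,0])

```text
clock: 11.55
tcp_pos: [0.539, -0.0909, 0.164]
orientation: [-2.442, -1.974, 0.001]
contact_force: [0.6, 0.2, 0.7]
grip_width: 0.0856
```

Run:
```python
from h import *
plan([.540,-.091,.118],77.6)
f=fr("wrist"); cv2.imwrite(f"pics/wrist10.png",f["img"][:,:,::-1])
```

```text
t 11.55 tcp [ 0.539  -0.0909  0.164 ] yaw 77.88 tilt 0.1 j [ 0.54  0.41 -0.61  1.9   0.29  0.92 -0.42] F [0.6 0.2 0.7] w 0.0856
 shift [ 0.1  1.1 46. ] turn 0.3
```

View pics/wrist10.png

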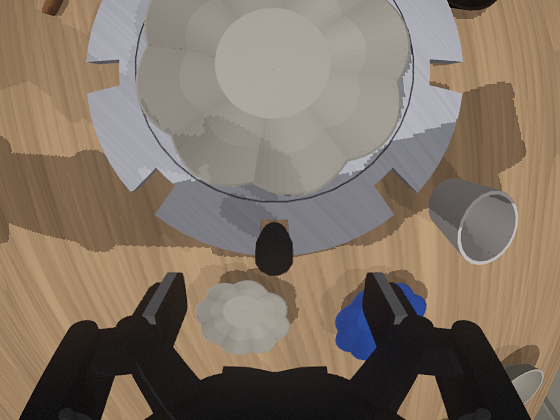

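Run:
```python
from h import *
f=fr("wrist");o,R,y=state()
k=onzw(f,[(274,256)],.148)[0];print(k,(R.T[:2,:2]@(k-o["tcp_pos"][:2]))*1000)
a=onzw(f,[(274,275),(255,256),(293,256)],.148);print((R.T[:2,:2]@(a-o["tcp_pos"][:2]).T).T*1000)
```

```text
[ 0.54159814 -0.08674291] [4.9391276  0.24838814]
[[ -6.98257852   0.2528195 ]
 [  4.89933123 -10.09938479]
 [  4.91824954  10.59491355]]
```

send_rows(moves=[2,0,20,0,2,0,38,0,2,0,46,0,2,0,46,0])

```text
clock: 12.15
tcp_pos: [0.5397, -0.0907, 0.118]
orientation: [-2.446, -1.97, 0.001]
contact_force: [-0.2, 0.4, 1.4]
grip_width: 0.0856
```

send_rows(moves=[0,0,0,0,0,0,0,0,0,0,0,0,0,0,0,0,0,0,0,0,0,0,0,0], hand=1, newtons=25)

```text
clock: 12.9
tcp_pos: [0.54, -0.0908, 0.1186]
orientation: [2.446, 1.971, -0.0]
contact_force: [-2.5, 0.7, 5.2]
grip_width: 0.0214
```

Run:
```python
from h import *
plan([.540,-.091,.118],77.6)
f=fr("wrist"); cv2.imwrite(f"pics/wrist11.png",f["img"][:,:,::-1])
f=fr("side"); cv2.imwrite(f"pics/side11.png",f["img"][:,:,::-1])
```

```text
t 12.9 tcp [ 0.54   -0.0908  0.1186] yaw 77.7 tilt 0.02 j [ 0.51  0.47 -0.58  1.93  0.34  0.84 -0.47] F [-2.5  0.7  5.2] w 0.0214
 shift [-0.2  0.1  0.6] turn 0.1
```

View pics/wrist11.png

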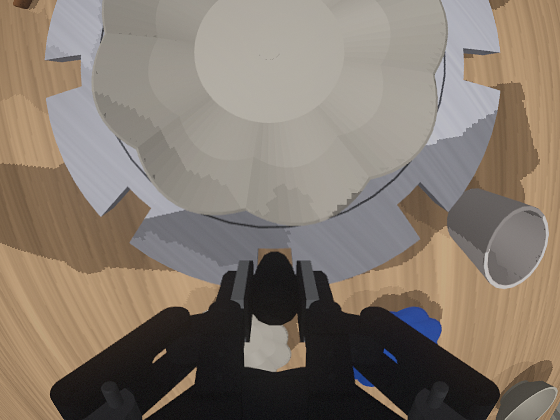

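View pics/side11.png

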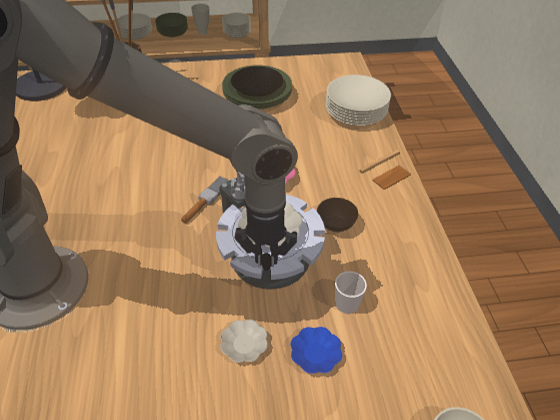

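send_rows(moves=[0.5,10.7,0,-5.6,2.1,21.5,0,-11.25,4.7,31.9,0,-16.9,8.4,42.1,0,-22.5,13,51.9,0,-28.1,18.5,61.1,0,-33.75,25,69.8,0,-39.4,32.2,77.8,0,-45])

```text
clock: 14.0
tcp_pos: [0.6229, -0.0748, 0.1186]
orientation: [-1.501, -2.759, -0.001]
contact_force: [-2.5, 1.9, 7.1]
grip_width: 0.0209
```

Run:
```python
from h import *
plan([.540,-.091,.118],122.6)
f=fr("wrist"); cv2.imwrite(f"pics/wrist12.png",f["img"][:,:,::-1])
```

```text
t 14.0 tcp [ 0.6229 -0.0748  0.1186] yaw 122.88 tilt 0.06 j [ 0.54  0.63 -0.73  1.73  0.5   0.97  0.19] F [-2.5  1.9  7.1] w 0.0209
 shift [ 31.4 -78.4   0.6] turn 0.3
```

View pics/wrist12.png

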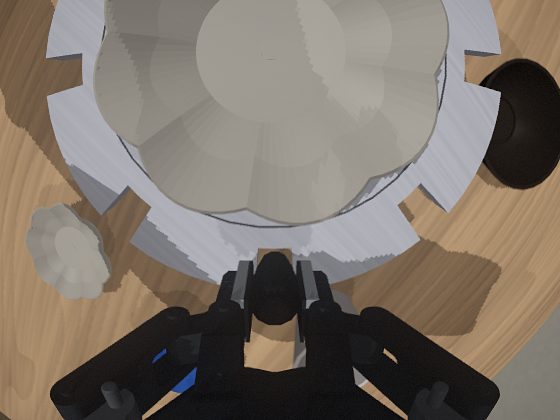

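send_rows(moves=[0.5,10.7,0,-5.6,2.1,21.5,0,-11.25,4.7,31.9,0,-16.9,8.4,42.1,0,-22.5,13,51.9,0,-28.1,18.5,61.1,0,-33.75,25,69.8,0,-39.4,32.2,77.8,0,-45])

```text
clock: 15.05
tcp_pos: [0.6703, -0.0057, 0.1186]
orientation: [-0.333, -3.123, -0.001]
contact_force: [-5.8, 1.4, 6.5]
grip_width: 0.0211
```

send_rows(moves=[0,0,0,0,0,0,0,0])

```text
clock: 15.3
tcp_pos: [0.6704, -0.0053, 0.1186]
orientation: [-0.339, -3.123, -0.003]
contact_force: [-3.4, 3.8, 4.9]
grip_width: 0.0212
```

Run:
```python
from h import *
plan([.540,-.091,.118],167.6)
f=fr("wrist"); cv2.imwrite(f"pics/wrist13.png",f["img"][:,:,::-1])
f=fr("side"); cv2.imwrite(f"pics/side13.png",f["img"][:,:,::-1])
f=fr("scene"); cv2.imwrite(f"pics/scene13.png",f["img"][:,:,::-1])
```

```text
t 15.3 tcp [ 0.6704 -0.0053  0.1186] yaw 167.61 tilt 0.11 j [ 0.5   0.75 -0.89  1.62  0.64  1.09  0.79] F [-3.4  3.8  4.9] w 0.0212
 shift [ 109.  -111.7    0.5] turn 0.0
```

View pics/wrist13.png

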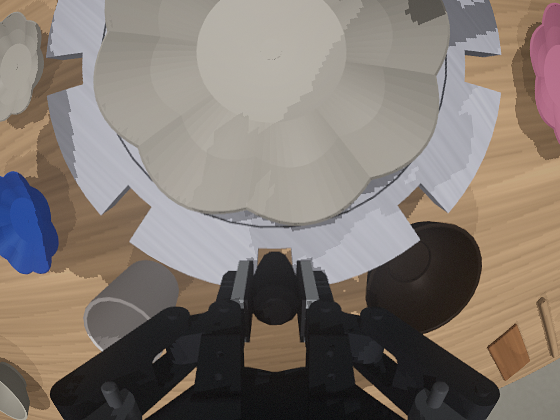

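View pics/side13.png

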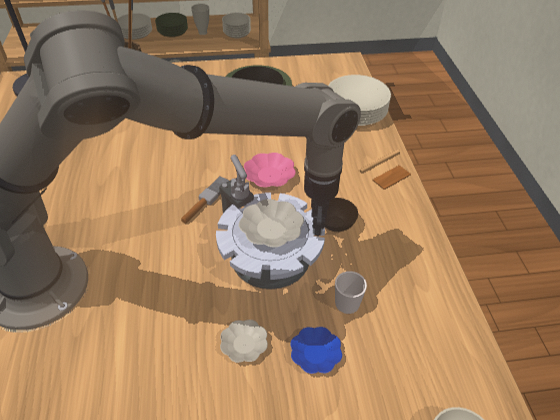

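Run:
```python
import cv2,numpy as np
a=cv2.imread("pics/wrist11.png");b=cv2.imread("pics/wrist13.png")
st=np.vstack([a[170:260,90:450],b[170:260,90:450]]);cv2.imwrite("pics/cmpw.png",cv2.resize(st,None,fx=2.2,fy=2.2))
a=cv2.imread("pics/side0.png")[230:290,205:335];b=cv2.imread("pics/side13.png")[230:290,205:335]
cv2.imwrite("pics/cmps.png",cv2.resize(np.vstack([a,b]),None,fx=4.5,fy=4.5,interpolation=cv2.INTER_CUBIC))
```

```text
(no output)
```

View pics/cmpw.png

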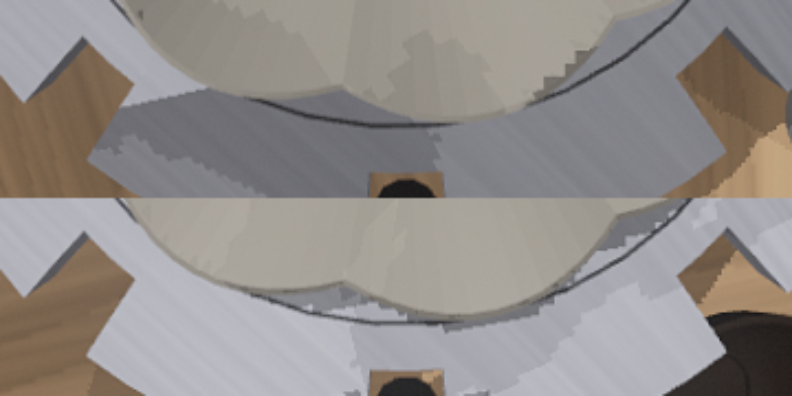

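View pics/cmps.png

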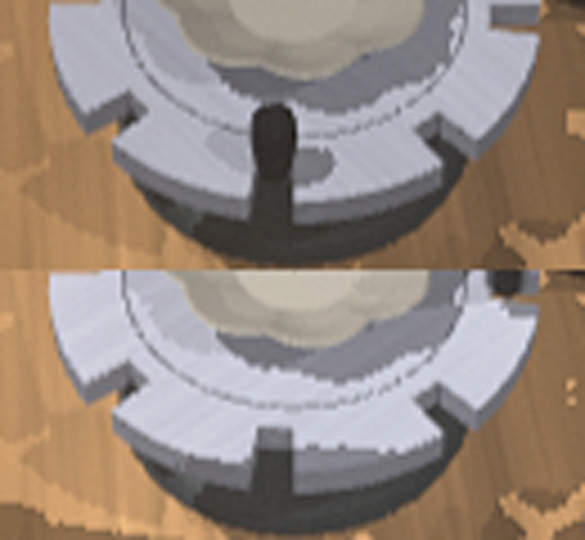

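send_rows(moves=[0,0,0,0,0,0,0,0,0,0,0,0,0,0,0,0,0,0,0,0], hand=0)

```text
clock: 16.08
tcp_pos: [0.6709, -0.0068, 0.1182]
orientation: [0.337, 3.123, -0.0]
contact_force: [-0.1, 0.3, -0.8]
grip_width: 0.0856
```

send_rows(moves=[0,0,-30,0,0,0,-80,0,0,0,-130,0,0,0,-180,0,0,0,-200,0])

```text
clock: 16.7
tcp_pos: [0.6718, -0.006, 0.3219]
orientation: [0.336, 3.119, 0.001]
contact_force: [-0.2, -0.2, -0.5]
grip_width: 0.0857
```

Run:
```python
from h import *
plan([.499,.114,.315],104.6)
f=fr("side"); cv2.imwrite("pics/side14.png",cv2.resize(f["img"][130:290,170:370,::-1],None,fx=3.7,fy=3.7))
```

```text
t 16.7 tcp [ 0.6718 -0.006   0.3219] yaw 167.71 tilt 0.27 j [ 0.54  0.58 -0.99  1.41  0.48  1.4   0.91] F [-0.2 -0.2 -0.5] w 0.0857
 shift [194.4  80.4   6.1] turn 63.1
```

View pics/side14.png

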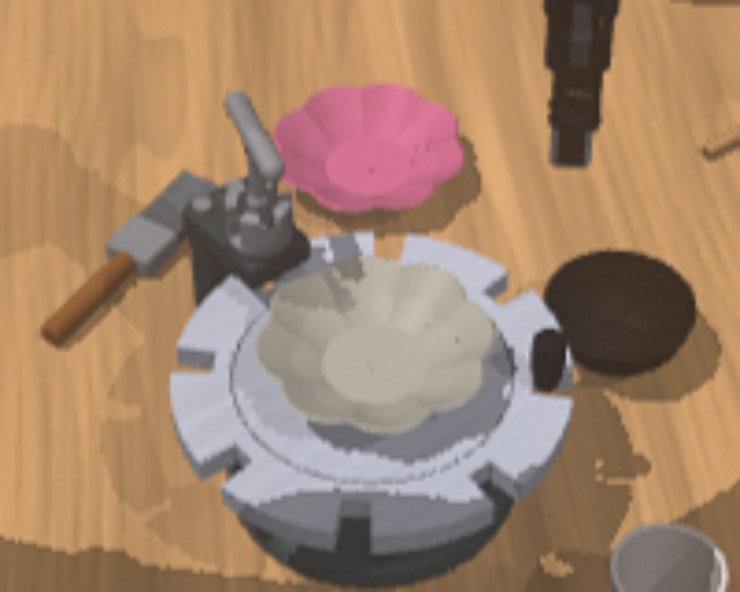

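send_rows(moves=[28,11,0,8,56,23,0,16,84,35,0,24,112,46,0,32,140,58,0,40,168,70,3,48,194,80,6,56,194,80,6,63])

```text
clock: 17.75
tcp_pos: [0.4959, 0.1137, 0.3108]
orientation: [-1.92, -2.485, 0.004]
contact_force: [0.1, 0.2, 0.5]
grip_width: 0.0855
```

Run:
```python
from h import *
plan([.499,.114,.2085],104.6)
f=fr("wrist"); cv2.imwrite(f"pics/wrist15.png",f["img"][:,:,::-1])
```

```text
t 17.75 tcp [0.4959 0.1137 0.3108] yaw 104.63 tilt 0.16 j [ 0.43  0.24 -0.9   1.8   0.2   1.2  -0.27] F [0.1 0.2 0.5] w 0.0855
 shift [ -0.4   3.4 102.3] turn 0.0
```

View pics/wrist15.png

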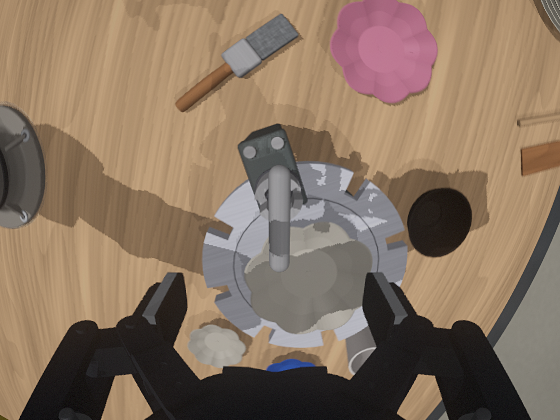

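send_rows(moves=[0,2,30,0,0,2,60,0,0,2,85,0,0,2,100,0,0,2,102,0,0,2,102,0])

```text
clock: 18.55
tcp_pos: [0.5007, 0.1134, 0.2107]
orientation: [1.918, 2.487, 0.001]
contact_force: [0.2, 0.4, 0.3]
grip_width: 0.0854
```

Run:
```python
from h import *
plan([.499,.114,.2085],104.6)
f=fr("wrist"); cv2.imwrite(f"pics/wrist16.png",f["img"][:,:,::-1])
```

```text
t 18.55 tcp [0.5007 0.1134 0.2107] yaw 104.72 tilt 0.04 j [ 0.37  0.35 -0.86  1.92  0.31  1.01 -0.37] F [0.2 0.4 0.3] w 0.0854
 shift [ 1.  -1.5  2.2] turn 0.1
```

View pics/wrist16.png

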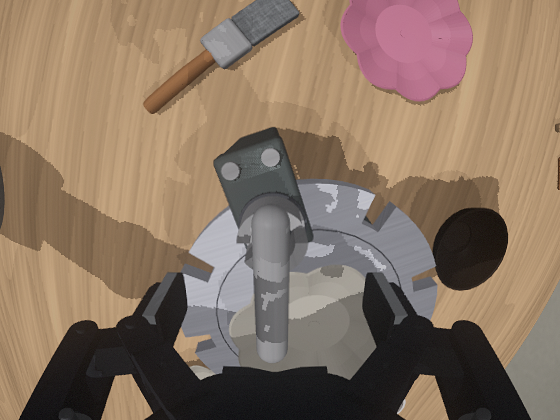

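send_rows(moves=[1,-1.6,2,0,1,-1.6,2,0])

```text
clock: 18.85
tcp_pos: [0.4985, 0.1139, 0.2086]
orientation: [1.918, 2.487, 0.0]
contact_force: [-1.1, -0.4, 0.3]
grip_width: 0.0855
```

send_rows(moves=[0,0,0,0,0,0,0,0,0,0,0,0,0,0,0,0,0,0,0,0,0,0,0,0], hand=1, newtons=70)

```text
clock: 19.6
tcp_pos: [0.4988, 0.114, 0.2085]
orientation: [1.919, 2.487, 0.001]
contact_force: [0.8, -0.1, 1.1]
grip_width: 0.0141
```

send_rows(moves=[0,0,-2,0,0,0,-4,0,0,0,-6,0,0,0,-8,0,0,0,-8,0])

```text
clock: 20.23
tcp_pos: [0.4986, 0.1139, 0.2151]
orientation: [-1.918, -2.487, -0.002]
contact_force: [6.7, 4.2, -13.8]
grip_width: 0.0133
```

Run:
```python
from h import *
plan([.499,.114,.2165],32.7)
f=fr("wrist"); cv2.imwrite(f"pics/wrist17.png",f["img"][:,:,::-1])
```

```text
t 20.23 tcp [0.4986 0.1139 0.2151] yaw 104.71 tilt 0.08 j [ 0.37  0.34 -0.86  1.92  0.3   1.02 -0.37] F [  6.7   4.2 -13.8] w 0.0133
 shift [-0.   0.4 -1.4] turn 72.0
```

View pics/wrist17.png

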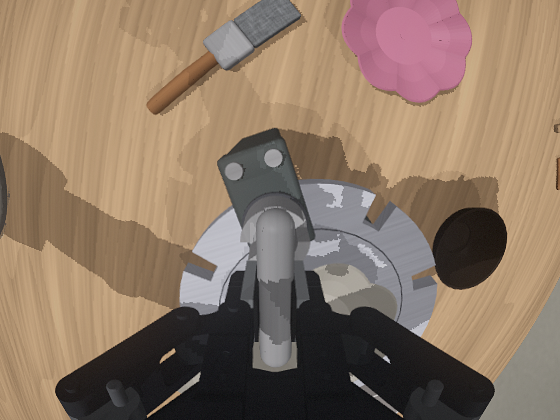

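send_rows(moves=[0,0,-1.5,0,0,0,-1.5,6,0,0,-1.5,12,0,0,-1.5,18,0,0,-1.5,24,0,0,-1.5,30,0,0,-1.5,36,0,0,-1.5,36])

```text
clock: 21.28
tcp_pos: [0.4986, 0.1139, 0.2164]
orientation: [-2.594, -1.771, -0.001]
contact_force: [6.6, 2.6, -13.3]
grip_width: 0.0135
```

send_rows(moves=[0,0,0,6,0,0,0,12,0,0,0,18,0,0,0,24,0,0,0,30,0,0,0,36,0,0,0,36])

```text
clock: 22.15
tcp_pos: [0.4985, 0.114, 0.2163]
orientation: [-3.014, -0.883, 0.0]
contact_force: [6.9, 3.6, -14.5]
grip_width: 0.0139
```

Run:
```python
from h import *
plan([.499,.114,.1865],32.7)
f=fr("wrist"); cv2.imwrite(f"pics/wrist18.png",f["img"][:,:,::-1])
```

```text
t 22.15 tcp [0.4985 0.114  0.2163] yaw 32.66 tilt 0.06 j [ 0.18  0.29 -0.62  1.92  0.2   0.99 -1.53] F [  6.9   3.6 -14.5] w 0.0139
 shift [ 0.5  0.3 29.8] turn -0.0
```

View pics/wrist18.png

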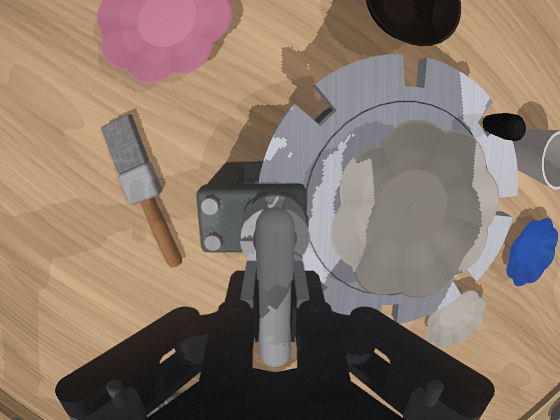

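send_rows(moves=[0,0,4,0,0,0,8,0,0,0,12,0,0,0,16,0,0,0,20,0,0,0,24,0,0,0,27,0,0,0,30,0])

```text
clock: 23.2
tcp_pos: [0.4986, 0.114, 0.1873]
orientation: [-3.014, -0.884, -0.0]
contact_force: [3.9, 2.5, -6.8]
grip_width: 0.0137
```

send_rows(moves=[0,0,0,0,0,0,0,0])

```text
clock: 23.45
tcp_pos: [0.4986, 0.114, 0.1875]
orientation: [-3.014, -0.884, -0.0]
contact_force: [5.0, 1.9, -8.4]
grip_width: 0.0142
```

send_rows(moves=[0,0,1,0,0,0,2,0,0,0,2,0])

```text
clock: 23.82
tcp_pos: [0.4988, 0.114, 0.1867]
orientation: [3.014, 0.884, 0.001]
contact_force: [0.7, 1.6, 4.8]
grip_width: 0.0141
```

send_rows(moves=[0,0,0,0,0,0,0,0,0,0,0,0,0,0,0,0,0,0,0,0,0,0,0,0], hand=0)

```text
clock: 24.58
tcp_pos: [0.4985, 0.1138, 0.1858]
orientation: [3.015, 0.884, -0.0]
contact_force: [0.4, -0.0, -0.3]
grip_width: 0.0853
```

send_rows(moves=[0,0,-25,0,0,0,-60,0,0,0,-95,0,0,0,-113,0,0,0,-113,0])

```text
clock: 25.2
tcp_pos: [0.499, 0.114, 0.2995]
orientation: [3.014, 0.884, 0.003]
contact_force: [0.4, -0.4, -0.4]
grip_width: 0.0853
```

Run:
```python
from h import *
plan([.499,.114,.1865],32.7)
f=fr("wrist"); cv2.imwrite(f"pics/wrist19.png",f["img"][:,:,::-1])
f=fr("side"); g=f["img"][130:290,170:370,::-1];b=cv2.imread("pics/side0.png")[130:290,170:370]
cv2.imwrite("pics/side19.png",cv2.resize(np.hstack([b,g]),None,fx=2,fy=2,interpolation=cv2.INTER_CUBIC))
f=fr("scene"); g=f["img"][140:300,180:380,::-1];b=cv2.imread("pics/scene0.png")[140:300,180:380]
cv2.imwrite("pics/scene19.png",cv2.resize(np.hstack([b,g]),None,fx=2,fy=2,interpolation=cv2.INTER_CUBIC))
```

```text
t 25.2 tcp [0.499  0.114  0.2995] yaw 32.69 tilt 0.12 j [ 0.22  0.2  -0.64  1.82  0.13  1.16 -1.47] F [ 0.4 -0.4 -0.4] w 0.0853
 shift [-2.00e-01 -1.00e-01  1.13e+02] turn -0.0
```

View pics/wrist19.png

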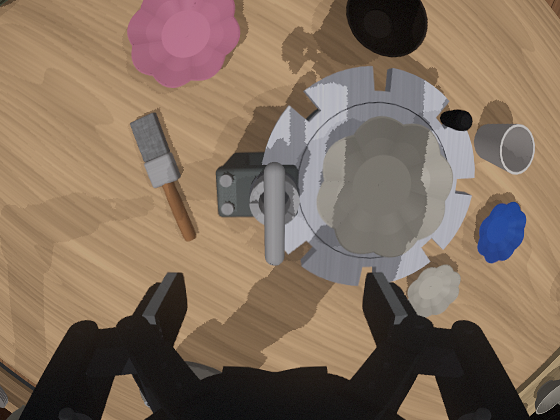

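View pics/side19.png

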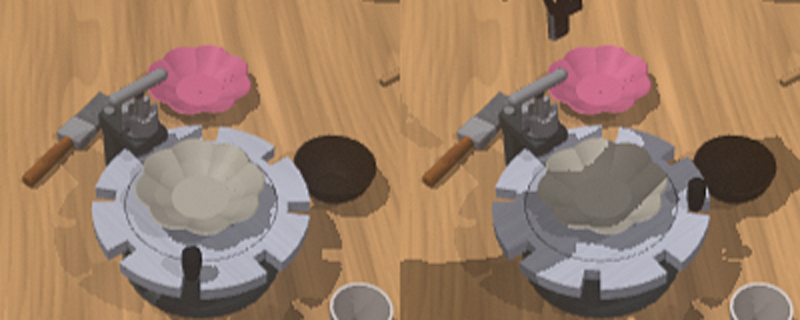

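View pics/scene19.png

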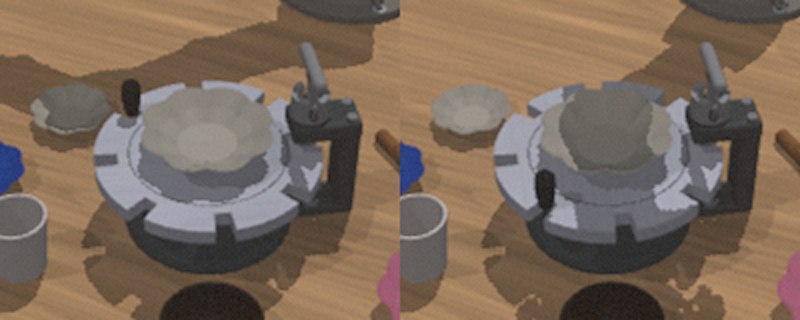

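Run:
```python
from h import *
f=fr("side")
a=cv2.cvtColor(cv2.imread("pics/side0.png"),6);b=cv2.cvtColor(f["img"],7)
m=cv2.matchTemplate(b[155:200,215:265],a[161:190,224:256],cv2.TM_CCOEFF_NORMED);print(cv2.minMaxLoc(m),"expect (9,6)")
print(r.hand_in())
```

```text
(0.1434861719608307, 0.9974142909049988, (18, 16), (9, 6)) expect (9,6)
the job is handed in; nothing more can be done
None
```

I handed the job in at about 25 s on the robot clock. The wheel has turned a quarter turn anticlockwise and the pin is back home. The hand-in gave no verdict.

**What I did:**
- **Parking the pin:** I gripped the T-bar, lifted it about 30 mm, turned it 72° and set it in the rest notch. It stayed up by itself once I let go.
- **Turning the wheel:** I gripped the black knob and moved it along a 90° arc; the tool turned 89.9° and the knob did not visibly slip in the fingers.
- **Locking again:** I gripped the T-bar again, lifted and turned it back, and lowered it until the pin was home. Then I let go and moved clear.

**Last checks:**
- **Wheel:** in the side view, taken before the pin went home, the rim notches lined up with the starting picture. In the final views the knob has moved a quarter turn round.
- **T-bar:** in the side view it matches the starting picture to the pixel (match score 0.997), so the pin is fully home.
- **Other things:** the dish is in the middle of the wheel, and by eye the cup, bowl and brush have not moved. The gripper is open and touching nothing.
- **Forces:** the readings at the end of each move never went above about 16 N.

**Disagreement:** the cameras disagreed by up to about 6 mm on where the hub and knob were. I used values in between, and the side-view check above showed the wheel still lined up.

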